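# Seat the blue lens in the inspection camera's V-block

### The arm

A 6-joint arm with a two-finger parallel gripper is mounted at the origin on the work surface. World frame = base frame: x ahead of the robot, y to its left, z up, the work surface at z = 0. Lengths are in m, angles in rad, forces in N, time in s.
With the tool pointing down it reaches from about 0.25 to 0.775 m from the base axis. Payload 4 kg.
Tool frame: the origin (TCP) lies at the very end of the fingers, on their centre line; the grasp point (between the pads) lies 19 mm behind it; z points along the fingers, y is the direction in which the jaws open and shut (so a half turn about z gives the same grasp; the last joint's range is limited). The gripper opens to 94 mm and grips with 3 to 60 N. Pads are 16 mm wide; open, the fingers measure 119 mm over their backs; the gripper's body (75 mm by 177 mm) begins 78 mm behind the grasp point.
Start: joints at [-1.362, 0.087, 1.371, -0, 1.684, -0.103], TCP at [0.169, -0.524, 0.206] pointing down, gripper open.
Joint ranges: [-3.1, 3.1], [-0.76, 2.03], [0.27, 2.55], [-1.08, 4.22], [0.17, 2.65], [-2.57, 2.57]. Speed limits (rad/s): [2.79, 2.79, 3.14, 3.14, 3.14, 3.14].

### API

Orientations are given as [roll, pitch, yaw] about the fixed x, y, z axes, in that order (R = Rz(yaw) Ry(pitch) Rx(roll)).
In Python, from bench import robot, cams, models gives the robot as it stands.
- The arm moves only by the tool step_arm, never from a script. Its argument "series" is a list of rows, each a list of 5 numbers: the gripper command: -1 is shut, 1 is fully open, values between are in proportion, then the shift along the tool's x, y, z in mm, then the turn about the tool's z in degrees. A call has 1 to 20 rows; each row is the pose to reach, as a shift and turn from the pose commanded when the call began, along the tool's axes at that moment; what a row does not reach only later rows make up. A row lasts 1/8 s, in which the tool goes at most 62.5 mm and 10.7 degrees, less where a joint would pass 70% of its speed; a pose out of reach is approached as far as the arm can. A call with a gripper value outside its range is refused whole. The fingers move at their own pace and stop on an object; the grip force is fixed at half the most. Time passes only in rows, so rows that repeat a pose let the fingers close. It gives the time, the measured TCP pose, the force and the opening at its end, in the units of the state.
- robot.get_obs(): the state, without advancing time (a new reading comes with each control period).
- cams.snapshot(name): name is "scene" or "top"; returns a dict with "pixels" (400x640x3 uint8, red, green, blue), "fov_y" (degrees; the focal length in pixels is half the picture's height over the tangent of half this angle, whatever the lens; pixels are square), "cx", "cy" (the principal point, pixels), "R" (3x3) and "t" (3): a world point X has camera coordinates R X + t. Camera axes: x right, y down, z forward; pixel columns grow to the right and rows downward; lengths in m; the calibration is good to about 2 mm. A picture is of the moment at which its call begins. There is no depth.
- robot.close_job(): hands the job in, once; it reports no verdict.
Trained networks look in a picture, given as the dict that the camera call returned (one of the last four; its "shot" number tells which), for a name from the list of things; names that differ only in an ending like _2 or _b are one class to them, and where a whole thing is asked for, a point or a joint stands for the part that bears it (a point fixed in the world has none). Each returns a list of dicts, best first, with "p" (0 to 1); they miss things now and then, are a little off and sometimes report something else, mostly with a low value. They report only what shows in the picture. A call takes as long as a camera call.
- models.find_in(picture, label): "position" ([x, y, z] in m, in world coordinates, good to about 4 mm: the middle of the surface that is visible of it).
- models.pinpoint(picture, label): "position" ([x, y, z] in m, in world coordinates, good to about 4 mm: a listed point, or the origin of a listed thing).
The state is a dict: "time": time; "joint_positions": joint angles; "qvel": joint speeds; "joint_torque": joint torques, N m; "tool_pos": TCP position; "ee_rot": TCP orientation; "wrist_force": force on the tool from outside, world axes, zero at the start; "wrist_torque": the same for the moment, N m; "width": finger opening in m.
Only numpy, scipy, OpenCV 4.12 (cv2) and the standard library are available. Lean on these libraries where they do the work, as an engineer would, in place of code of your own. Each camera call takes 0.05 s, during which the arm holds its last target. There are 200 camera calls.

### The job

Fit the blue lens barrel to the desk inspection camera: lay it in the aluminium V-block in front of the white camera head, grip tab upwards, and push it along the V until it presses against the camera head and lies fully home on both flanks. Then let go of it, and leave the red and yellow lenses where they are.

Things in the scene. Friction and masses are not known exactly. Their poses are not given: they have to be found in the camera images.
- blue_grip (a point): Blue lens barrel, loose: eight-sided bar 100 mm long, 36 across flats, ends alike, 0.2 kg, lying on a flat. An upright tab on top at mid-length (12 mm thick, 40 along the barrel, 32 tall) is pinched across its thickness. Point: in the tab, 11 mm under its top, 57 above the barrel's underside, 21 above its top flat. x along the barrel, y across the tab, z up.
- red_grip (a point): The same point of the red lens barrel, alike but for its colour; to be left alone.
- yellow_grip (a point): The same point of the yellow lens barrel, alike but for its colour; to be left alone.
- head: Fixed white camera head, 70 mm high and wide. Origin: desk height, under mid face (back stop); x from V into head, z up. A slippery aluminium 90 deg V-block runs from the face 150 mm to -x: mouth 80 mm wide, edges 54 mm high, 104 mm wide outside. A barrel lying in it along x, either end first, has its underside 21.5 mm and grip point 78.5 mm above the desk; home, its middle is at x = -50 mm.

How it is judged:
On the way:
1. the blue barrel, lying in the V, is pushed against the face of the camera head (more than 0.5 N) (contact force between blue and head above 0.5 N and x of blue_grip in the frame of head above -0.06 m and y of blue_grip in the frame of head between -0.012 and 0.012 m and z of blue_grip in the frame of head below 0.0905 m), for 0.05 s.
At the end, for the whole second after the job is handed in: The blue barrel lies at rest in the V, tab up within 10 degrees: end within 5 mm of the head, middle within 6 mm of the centre line and 4 mm of seated height, along the V within 0.1 rad. Red and yellow barrels within 30 mm of their starts (x of blue_grip in the frame of head above -0.055 m and y of blue_grip in the frame of head between -0.006 and 0.006 m and z of blue_grip in the frame of head between 0.0745 and 0.0825 m and angle between the x axis of blue_grip and the x axis of head, either way round below 0.1 rad and angle between blue_grip's own z axis and vertical below 0.17 rad and linear speed of blue below 0.01 m/s and distance of each of red_grip, yellow_grip from where it was at the start of the episode below 0.03 m); the robot touches nothing.
It fails at once if the red or the yellow barrel is moved by more than 50 mm (distance of any of red_grip, yellow_grip from where it was at the start of the episode above 0.05 m).
It also fails if it takes over 45 s, if anything falls off the work surface, if the arm or the gripper's body presses on something with over 40 N, if the wrist force passes 120 N, or if a joint passes its speed limit or range.

## Working session

There is one attempt and no reset: what is moved stays moved. The work goes in short steps, Python scripts to look and compute and a tool call to move; the robot and the scene stay as the last step left them, time stands still between calls to the robot, and variables do not carry over. Pictures are saved under pics/ and viewed, about 8 in all and at most 12, crops included, and the job is handed in when it is done.

Besides the shell and the picture viewer there is one more tool, called after "Emit:" as name(argument=value, ...) on one line, values as JSON. step_arm: Moves the arm, as the interface text tells. Its arguments: {"type":"object","properties":{"series":{"type":"array","items":{"type":"array","items":{"type":"number"}}}},"required":["series"]}

```bash
mkdir -p pics; python3 - <<'E'
from bench import robot,cams,models
import cv2,numpy as np
o=robot.get_obs();print(o['time'],o['tool_pos'],o['ee_rot'],o['width'])
for n in('top','scene'):
    s=cams.snapshot(n);cv2.imwrite(f'pics/{n}0.png',s['pixels'][:,:,::-1])
    print(n,s['fov_y'],s['cx'],s['cy'],np.round(s['R'],3).tolist(),np.round(s['t'],3))
    for l in('blue_grip','red_grip','yellow_grip','head'):
        for f in('find_in','pinpoint'):
            for r in getattr(models,f)(s,l)[:2]:
                p=np.array(r['position']);c=s['R']@p+s['t'];fl=200/np.tan(np.radians(s['fov_y']/2))
                print(l,f,round(r['p'],2),np.round(p,4),np.round([fl*c[0]/c[2]+s['cx'],fl*c[1]/c[2]+s['cy']]))
E
```

```text
0.0 [ 0.16861864 -0.5229387   0.20432001] [-3.13942215e+00 -2.25375757e-04  3.11818496e-01] 0.09439253580088318
top 54.2719446913582 321.4475974983392 196.49657715288578 [[-0.011, -1.0, 0.012], [-0.987, 0.009, -0.162], [0.162, -0.014, -0.987]] [-0.008  0.567  0.977]
blue_grip find_in 0.93 [ 0.4731 -0.2664  0.0361] [418. 232.]
blue_grip pinpoint 0.81 [ 0.4752 -0.274   0.0617] [424. 230.]
red_grip find_in 0.7 [0.6528 0.2512 0.0345] [222. 166.]
red_grip pinpoint 0.66 [0.6574 0.254  0.0552] [219. 163.]
yellow_grip find_in 0.93 [0.4449 0.297  0.0371] [202. 245.]
yellow_grip pinpoint 0.6 [0.4465 0.3037 0.0592] [196. 244.]
yellow_grip pinpoint 0.44 [ 0.4729 -0.2759  0.0586] [424. 231.]
head find_in 0.79 [0.6411 0.0342 0.0637] [303. 167.]
head pinpoint 0.66 [ 0.6121  0.0252 -0.0039] [307. 183.]
scene 46.99300188772321 325.0622147125341 201.3614656110313 [[-0.849, 0.528, -0.019], [0.39, 0.602, -0.697], [-0.356, -0.599, -0.717]] [ 0.47  -0.173  1.16 ]
blue_grip find_in 0.95 [ 0.4773 -0.2658  0.0312] [294. 132.]
blue_grip pinpoint 0.62 [ 0.4719 -0.2752  0.0572] [293. 121.]
red_grip find_in 0.78 [0.6637 0.2678 0.0355] [355. 340.]
red_grip pinpoint 0.93 [0.6573 0.2591 0.0584] [355. 327.]
yellow_grip find_in 0.56 [0.463  0.3131 0.0355] [467. 302.]
yellow_grip pinpoint 0.79 [0.4484 0.3029 0.0595] [472. 286.]
head find_in 0.78 [0.6496 0.0509 0.0689] [295. 235.]
head pinpoint 0.96 [0.6079 0.0229 0.0019] [308. 239.]
head pinpoint 0.5 [ 0.4716 -0.2755  0.061 ] [293. 120.]
```

View pics/top0.png

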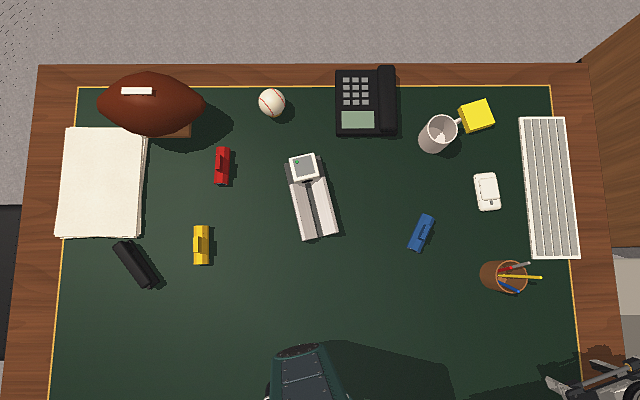

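View pics/scene0.png

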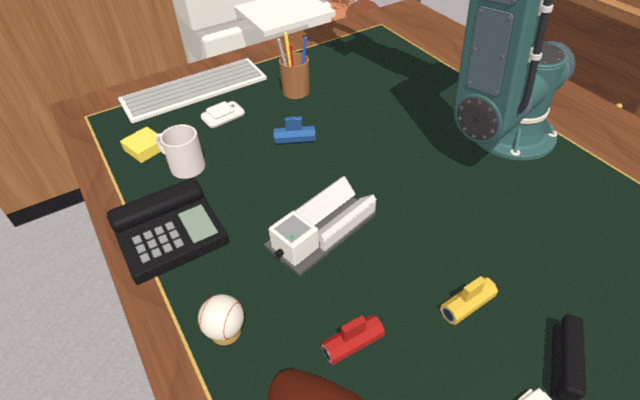

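The top view shows the white head at (303,167) with its V running down to (320,238), blue at (421,233), red at (222,166) and yellow at (202,245). The scene view agrees. Next I fit the blue pose to its silhouette and enlarge the V.

```bash
cat > h.py <<'E'
from bench import robot,cams,models
import cv2,numpy as np
from scipy.optimize import minimize
def proj(s,P):
    c=np.asarray(P)@np.array(s['R']).T+s['t'];f=200/np.tan(np.radians(s['fov_y']/2))
    return f*c[:,:2]/c[:,2:]+[s['cx'],s['cy']]
def bluemask(s):
    h=cv2.cvtColor(s['pixels'],cv2.COLOR_RGB2HSV)
    return cv2.inRange(h,(100,110,40),(125,255,255))
def place(P,x,y,z,yaw):
    c,n=np.cos(yaw),np.sin(yaw);return P@np.array([[c,n,0],[-n,c,0],[0,0,1]])+[x,y,z]
a=np.radians(22.5+45*np.arange(8));r=18/np.cos(np.radians(22.5))
BAR=np.array([[X,r*np.cos(t),r*np.sin(t)-39] for X in(-50,50) for t in a])/1e3
TAB=np.array([[X,Y,Z] for X in(-20,20) for Y in(-6,6) for Z in(-22,11)])/1e3
def sil(s,p,k=4):
    m=np.zeros((400*k,640*k),np.uint8)
    for P in(BAR,TAB):
        q=cv2.convexHull(np.float32((proj(s,place(P,*p))+.5)*k))
        cv2.fillPoly(m,[np.int32(q)],255)
    return m
def fit(shots,p0,z=None):
    ms=[]
    for s in shots:
        m=bluemask(s);g=np.zeros_like(m);u,v=proj(s,[p0[:3]])[0].astype(int)
        g[max(v-45,0):v+45,max(u-45,0):u+45]=255
        ms.append(cv2.resize(m&g,None,fx=4,fy=4,interpolation=cv2.INTER_LINEAR)>127)
    full=lambda d:(p0[0]+d[0]/1e3,p0[1]+d[1]/1e3,p0[2]+(d[3]/1e3 if z is None else 0),p0[3]+d[2]/57.3)
    def cost(d):
        return sum(1-(A&B).sum()/(A|B).sum() for A,B in zip(ms,[sil(s,full(d))>0 for s in shots]))
    n=4 if z is None else 3
    r=minimize(cost,np.zeros(n),method='Nelder-Mead',options=dict(initial_simplex=np.vstack([np.zeros(n),8*np.eye(n)]),xatol=.05,fatol=1e-4))
    return np.array(full(r.x)),r.fun
E
python3 - <<'E'
from h import *
S=[cams.snapshot(n) for n in('top','scene')]
for sh in(S,S[:1],S[1:]):
  for y0 in(-.4,-.1):
    p,c=fit(sh,(.474,-.274,.057,y0),z=1);print(np.round(p,4),c)
for s,(x,y),n in zip(S,((265,140),(255,170)),('t','s')):
    c=s['pixels'][y:y+110,x:x+135,::-1]
    cv2.imwrite(f'pics/c{n}.png',cv2.resize(c,None,fx=5,fy=5,interpolation=cv2.INTER_CUBIC))
E
```

```text
[ 0.4729 -0.2758  0.057  -0.4638] 0.13266556339832747
[ 0.4729 -0.276   0.057  -0.4576] 0.12759897445839619
[ 0.4733 -0.2768  0.057  -0.4697] 0.062114443735375446
[ 0.4724 -0.2762  0.057  -0.4739] 0.0625066327072058
[ 0.4734 -0.2748  0.057  -0.4752] 0.04395604395604391
[ 0.4734 -0.2747  0.057  -0.4741] 0.04436910377358494
```

View pics/ct.png

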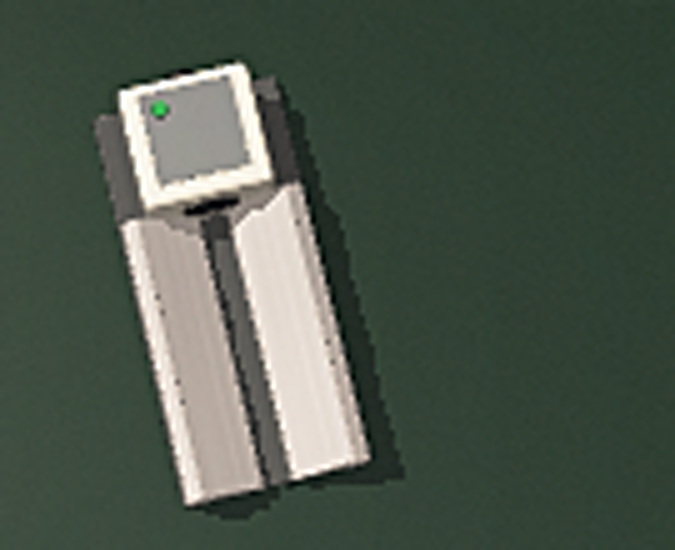

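View pics/cs.png

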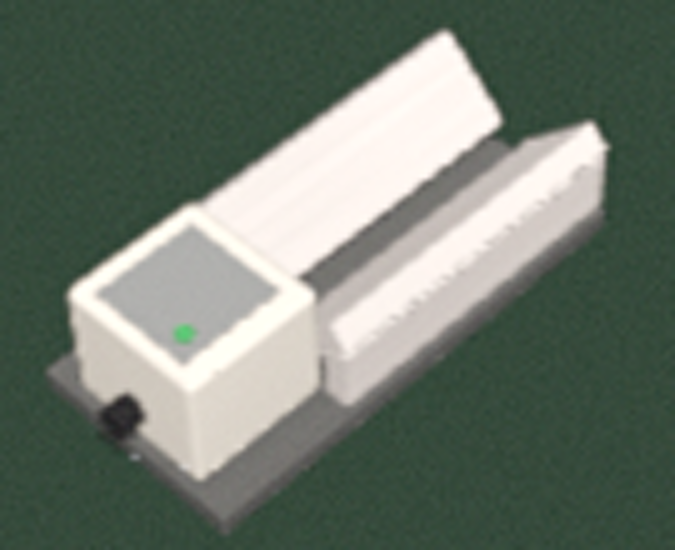

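The crops show the head's top corners and the V rims clearly. In the top crop the rim ends are at (187,505) and (368,460), and the face corners at (150,208) and (272,178). I'll fit the head pose from these points in both views.

```bash
python3 - <<'E'
from h import *
from scipy.optimize import least_squares
S=[cams.snapshot(n) for n in('top','scene')]
O=[(265,140),(255,170)]
# cam, crop px, local (x,y,z); 'L','w','h' are free
F=[(0,150,208,0,35,70),(0,272,178,0,-35,70),(0,119,92,'L',35,70),(0,243,63,'L',-35,70),
(0,122,222,0,'w','h'),(0,187,505,-150,'w','h'),(0,300,183,0,'-w','h'),(0,368,460,-150,'-w','h'),
(1,313,293,0,35,70),(1,195,205,0,-35,70),(1,190,390,'L',35,70),(1,70,297,'L',-35,70),
(1,447,30,-150,-40,54),(1,592,122,-150,40,54)]
def res(q,use=(0,1)):
    x,y,yaw,L,w,h=q;d={'L':L,'w':w,'-w':-w,'h':h};o=[]
    for c,u,v,*l in F:
        if c not in use: continue
        l=np.array([d.get(k,k) for k in l],float)/1e3
        e=proj(S[c],place(l[None],x/1e3,y/1e3,0,yaw))[0]-((u-2)/5+O[c][0],(v-2)/5+O[c][1]);o+=list(e)
    return np.array(o)
for use in((0,1),(0,),(1,)):
    r=least_squares(lambda q:np.r_[res(q,use),(q[5]-50)/20],[610,24,.2,70,50,50],x_scale=[1,1,.01,1,1,1],loss='soft_l1')
    print(use,np.round(r.x,3),'\n',np.round(res(r.x,use).reshape(-1,2),1).tolist())
E
```

```text
(0, 1) [6.11542e+02 2.51200e+01 2.31000e-01 6.43880e+01 4.82640e+01 4.23200e+01] 
 [[-1.6, -0.0], [0.4, -0.3], [-1.0, -0.4], [0.3, -0.7], [-0.3, 0.5], [-0.1, -0.8], [-0.4, -0.2], [-0.1, -0.7], [1.4, -0.6], [-0.2, -1.9], [0.6, -0.5], [-0.6, -2.2], [0.3, 0.1], [-0.2, 0.0]]
(0,) [6.10352e+02 2.40950e+01 2.25000e-01 6.40070e+01 4.79790e+01 4.85410e+01] 
 [[-1.2, 0.4], [0.8, 0.2], [-0.5, 0.1], [0.9, -0.1], [0.0, 0.3], [-0.1, -0.5], [-0.1, -0.1], [0.0, -0.2]]
(1,) [6.12511e+02 2.68110e+01 2.38000e-01 6.49280e+01 5.00000e+01 5.00000e+01] 
 [[1.5, 0.1], [-0.3, -1.1], [0.6, 0.6], [-0.8, -1.1], [-0.1, 0.6], [-0.4, 0.4]]
```

Head pose is about (0.611, 0.025), yaw 0.229. Blue is at about (0.473, -0.2755), yaw -0.472. I'll go over blue while staying high, clear of the pencil cup.

Emit:
step_arm(series=[[0,60,-25,-45,0],[0,366,-142,-45,45],[0,366,-142,-45,45],[0,366,-142,-45,45],[0,366,-142,-45,45],[0,366,-142,-45,45],[0,366,-142,-45,45],[0,366,-142,84,45],[0,366,-142,84,45],[0,366,-142,84,45],[0,366,-142,84,45],[0,366,-142,84,45]])

```text
time: 2.6
tool_pos: [0.4758, -0.278, 0.1261]
ee_rot: [3.14, -0.008, -0.474]
wrist_force: [-0.2, 0.2, 0.1]
width: 0.0469
```

```bash
python3 - <<'E'
from h import *
S=[cams.snapshot(n) for n in('top','scene')]
o=robot.get_obs();print(o['time'],o['tool_pos'],o['ee_rot'],np.abs(o['qvel']).max())
print(fit(S[1:],(.4733,-.2755,.057,-.472),z=1))
s=S[1];print(proj(s,[o['tool_pos']]))
cv2.imwrite('pics/pre.png',cv2.resize(s['pixels'][60:180,220:370,::-1],None,fx=4,fy=4))
E
```

```text
2.7 [ 0.47527399 -0.27762372  0.12523634] [ 3.14048226 -0.00668922 -0.47397531] 0.020043325177220295
(array([ 0.47358805, -0.27441863,  0.057     , -0.48180593]), np.float64(0.04530077952640099))
[[289.62932193  96.92405265]]
```

View pics/pre.png

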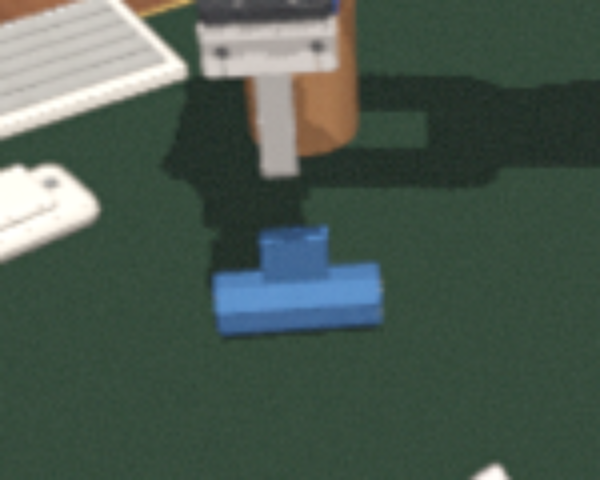

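The tool stands above the tab, with the finger at (280,130) and the tab at (295,255) in the crop, so it is aligned. Descend and close.

Emit:
step_arm(series=[[0,0,0,45,0],[0,0,0,70,0],[0,0,0,79,0],[0,0,0,79,0],[0,0,0,79,0],[-1,0,0,79,0],[-1,0,0,79,0],[-1,0,0,79,0],[-1,0,0,79,0],[-1,0,0,79,0]])

```text
time: 3.95
tool_pos: [0.4735, -0.2761, 0.0425]
ee_rot: [3.141, -0.0, -0.474]
wrist_force: [0.2, 0.0, 1.4]
width: 0.0119
```

Gripped at 11.9 mm width. Lift, carry over the V and turn.

Emit:
step_arm(series=[[-1,0,0,-50,0],[-1,0,0,-100,0],[-1,-76,-279,-105,-40.2],[-1,-76,-279,-105,-40.2],[-1,-76,-279,-105,-40.2],[-1,-76,-279,-105,-40.2],[-1,-76,-279,-105,-40.2],[-1,-76,-279,-105,-40.2],[-1,-76,-279,-105,-40.2],[-1,-76,-279,-105,-40.2],[-1,-76,-279,-105,-40.2],[-1,-76,-279,-105,-40.2]])

```text
time: 5.45
tool_pos: [0.5331, 0.0062, 0.1475]
ee_rot: [3.141, -0.0, 0.227]
wrist_force: [0.4, -0.6, -3.2]
width: 0.0119
```

```bash
python3 - <<'E'
from h import *
S=[cams.snapshot(n) for n in('top','scene')]
o=robot.get_obs();print(o['time'],o['tool_pos'],o['ee_rot'],o['wrist_force'],o['width'])
cv2.imwrite('pics/over.png',np.vstack([cv2.resize(s['pixels'][y:y+110,x:x+200,::-1],None,fx=3,fy=3) for s,x,y in((S[0],220,140),(S[1],230,130))])[:600])
for s in S: print([ (round(r['p'],2),np.round(r['position'],4)) for r in models.pinpoint(s,'head')[:1]+models.pinpoint(s,'blue_grip')[:1]])
E
```

```text
5.55 [0.5331075  0.00644401 0.14752111] [ 3.14147833e+00 -9.01461574e-05  2.27209711e-01] [ 0.49327194  0.33176048 -1.77018728] 0.011829162648296278
[(0.75, array([0.5339, 0.0047, 0.1623]))]
[(0.91, array([0.6089, 0.0259, 0.0038])), (0.75, array([0.5348, 0.0076, 0.1624]))]
```

View pics/over.png

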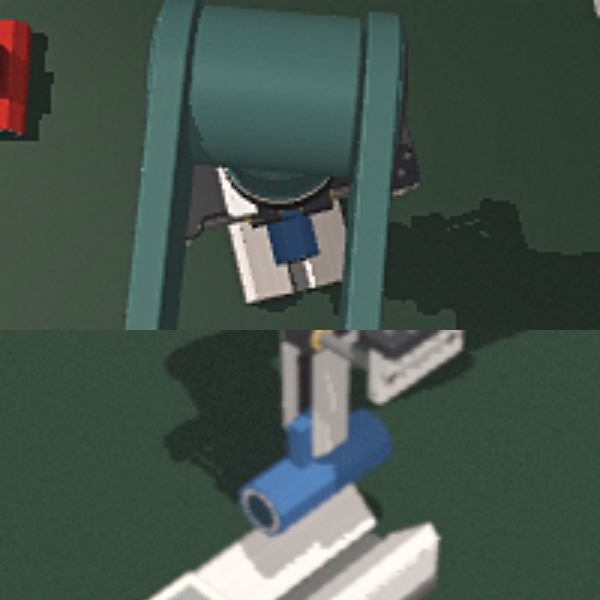

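Blue is level, tab up, above the V and parallel to it: the barrel end is at (292,250) over the groove in the top half. Lower it to just above the flanks.

Emit:
step_arm(series=[[-1,0,0,40,0],[-1,0,0,65,0],[-1,0,0,73,0],[-1,0,0,77,0],[-1,0,0,79,0],[-1,0,0,80,0],[-1,0,0,80,0]])

```text
time: 6.62
tool_pos: [0.5335, 0.0068, 0.0681]
ee_rot: [3.141, -0.001, 0.228]
wrist_force: [-0.9, 0.3, -2.6]
width: 0.0117
```

Emit:
step_arm(series=[[-1,0,0,1,0],[-1,0,0,2,0],[-1,0,0,3,0],[-1,0,0,4,0],[-1,0,0,4,0]])

```text
time: 7.25
tool_pos: [0.5334, 0.0064, 0.064]
ee_rot: [3.14, -0.001, 0.228]
wrist_force: [-0.8, -2.3, 0.4]
width: 0.0116
```

Emit:
step_arm(series=[[-0.5,0,0,4,0],[-0.5,0,0,4,0],[-0.5,0,0,4,0],[-0.5,0,0,4,0]])

```text
time: 7.75
tool_pos: [0.5332, 0.007, 0.0595]
ee_rot: [3.142, -0.0, 0.228]
wrist_force: [0.7, 0.6, -0.4]
width: 0.0238
```

```bash
python3 - <<'E'
from h import *
S=[cams.snapshot(n) for n in('top','scene')]
o=robot.get_obs();print(o['time'],o['tool_pos'],o['ee_rot'],o['wrist_force'],o['width'])
cv2.imwrite('pics/in.png',cv2.resize(S[1]['pixels'][150:270,240:400,::-1],None,fx=5,fy=5))
for z in(1,None): print(fit(S[1:],(.533,.0065,.0785,.228),z=z))
for s in S: print([np.round(r['position'],4) for r in models.pinpoint(s,'blue_grip')[:1]])
E
```

```text
7.85 [0.53320453 0.00692095 0.05953281] [ 3.14148680e+00 -1.66632160e-04  2.28071666e-01] [-0.56332561  0.04035769 -0.2753604 ] 0.023339450023209397
(array([0.53097582, 0.00573302, 0.0785    , 0.28338139]), np.float64(0.4206748856861724))
(array([0.53159451, 0.00638495, 0.07793807, 0.27845665]), np.float64(0.4204117135401566))
[array([0.536 , 0.0058, 0.0798])]
[array([0.5319, 0.0068, 0.0802])]
```

View pics/in.png

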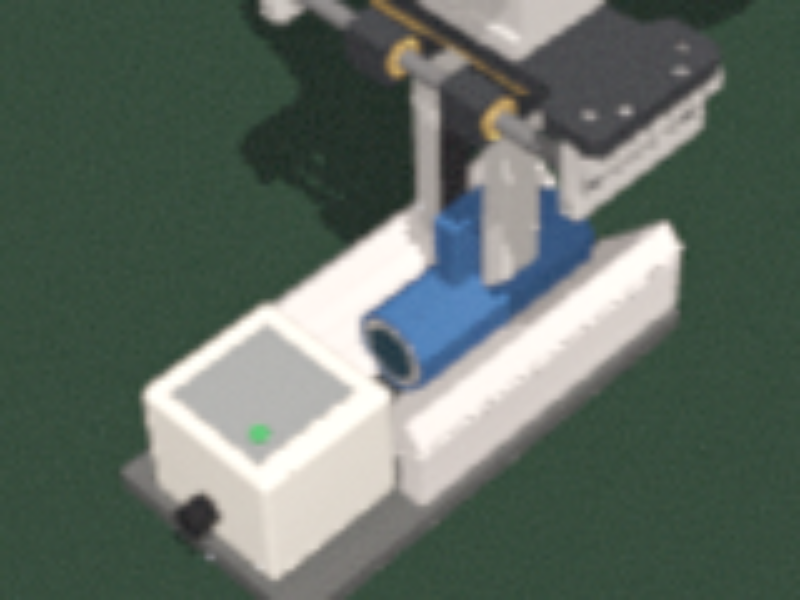

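The barrel lies in the V, tab up between the fingers at (460,240), with a gap to the head. I'll regrip it slightly higher and push along +x.

Emit:
step_arm(series=[[-0.5,0,0,-4,0],[-1,0,0,-4,0],[-1,0,0,-4,0],[-1,0,0,-4,0],[-1,8,0,-4,0],[-1,16,0,-4,0],[-1,20,0,-4,0],[-1,23,0,-4,0],[-1,25,0,-4,0],[-1,25,0,-4,0]])

```text
time: 9.2
tool_pos: [0.5579, 0.0123, 0.0638]
ee_rot: [3.141, -0.001, 0.228]
wrist_force: [-0.9, -3.3, 5.1]
width: 0.0121
```

Emit:
step_arm(series=[[-1,1,0,0,0],[-1,2,0,0,0],[-1,3,0,0,0],[-1,4,0,0,0],[-1,4,0,0,0]])

```text
time: 9.82
tool_pos: [0.5614, 0.0131, 0.0638]
ee_rot: [3.141, -0.0, 0.228]
wrist_force: [-2.9, -3.3, 4.7]
width: 0.0119
```

Emit:
step_arm(series=[[-1,1,0,0,0],[-1,2,0,0,0],[-1,2,0,0,0],[-1,2,0,0,0]])

```text
time: 10.32
tool_pos: [0.5634, 0.0136, 0.0638]
ee_rot: [3.141, -0.0, 0.228]
wrist_force: [-1.8, -2.4, 4.6]
width: 0.0118
```

Emit:
step_arm(series=[[-1,1,0,0,0],[-1,2,0,0,0],[-1,3,0,0,0],[-1,3,0,0,0],[-1,3,0,0,0]])

```text
time: 10.95
tool_pos: [0.564, 0.0138, 0.0639]
ee_rot: [3.141, 0.005, 0.228]
wrist_force: [-9.4, -4.2, 8.4]
width: 0.0118
```

Contact: the tool stopped and the push force rose to about 9 N. Relax the command slightly, open, and rise clear.

Emit:
step_arm(series=[[-1,-1.5,0,0,0],[-0.4,-1.5,0,0,0],[-0.4,-1.5,0,0,0],[-0.4,-1.5,0,0,0],[-0.4,-1.5,0,-10,0],[-0.4,-1.5,0,-30,0],[-0.4,-1.5,0,-60,0],[-0.4,-40,0,-100,0],[-0.4,-100,0,-120,0],[-0.4,-150,0,-120,0],[-0.4,-150,0,-120,0],[-0.4,-150,0,-120,0]])

```text
time: 12.45
tool_pos: [0.421, -0.0193, 0.1842]
ee_rot: [3.141, -0.002, 0.228]
wrist_force: [0.1, 0.3, 0.4]
width: 0.028
```

```bash
python3 - <<'E'
from h import *
S=[cams.snapshot(n) for n in('top','scene')]
o=robot.get_obs();print(o['time'],o['tool_pos'],o['ee_rot'],o['wrist_force'],o['width'])
cv2.imwrite('pics/fin.png',np.hstack([cv2.resize(s['pixels'][y:y+120,x:x+100,::-1],None,fx=4,fy=4) for s,x,y in((S[0],270,135),(S[1],270,160))]))
for s in S:
  for l in('blue_grip','red_grip','yellow_grip','head'): print(l,[np.round(r['position'],4) for r in models.pinpoint(s,l)[:1]])
for sh in(S,S[1:]):
  p,c=fit(sh,(.5625,.0135,.0785,.228));d=p[:2]-[.611,.0247];print(np.round(p,4),c,'local',d@[.974,.227],d@[-.227,.974])
E
```

```text
12.55 [ 0.42127229 -0.01918817  0.18366338] [ 3.14156993e+00 -5.42318723e-04  2.28486784e-01] [-0.66735741  0.0836982  -0.72838614] 0.027865696254119696
blue_grip [array([0.5668, 0.0148, 0.0815])]
red_grip [array([0.6596, 0.2564, 0.0595])]
yellow_grip [array([0.444 , 0.3031, 0.0568])]
head [array([ 0.6082,  0.0284, -0.0039])]
blue_grip [array([0.5622, 0.0141, 0.0818])]
red_grip [array([0.6555, 0.2579, 0.0618])]
yellow_grip [array([0.445 , 0.3084, 0.0606])]
head [array([0.6115, 0.0243, 0.0007])]
[0.5627 0.0132 0.0744 0.2331] 0.43800203726013176 local -0.04964021854228354 -0.0002743942025894261
[0.5624 0.0131 0.0772 0.2934] 0.28327625891203057 local -0.04995827402660425 -0.00025915949440536253
```

View pics/fin.png

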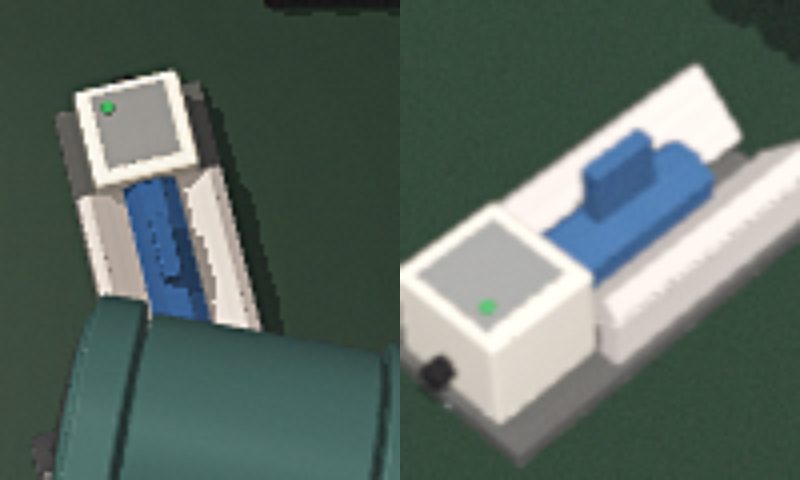

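Blue lies in the V with its end against the face, tab up and aligned. The fit gives x = -50 mm and y = -0.3 mm in the head frame. The arm is clear, and red and yellow have not moved.

```bash
python3 -c "
from bench import robot
print(robot.close_job())"
```

```text
the job is handed in; nothing more can be done
None
```

I laid the blue barrel in the V with its tab up, pushed it against the camera head and released it. I handed the job in at about 12.6 s; no verdict is reported.

**Push:** the tool stopped at the expected home position and the wrist force rose to about 9 N, from 2–3 N while sliding. I opened the fingers while still pressing lightly, then moved the arm clear.

**Last checks on blue:**
- In the head frame, the silhouette fits put the barrel at x ≈ -50 mm and y ≈ -0.3 mm, matching the home position.
- The picture shows the barrel's end at the face and the tab upright.
- Seated height did not agree well: the fits gave 74–77 mm and the networks 81.5 mm, against a nominal 78.5 mm. The fits overlapped poorly (arm and head hide part of the barrel), and the networks are only good to about 4 mm.
- Yaw fitted as 0.233 rad from both cameras, against 0.228 for the V. The scene camera alone gave 0.293, which I put down to the head hiding the barrel's end.

**Red and yellow:** both were found within about 6 mm of their starting positions, which is close to the networks' own error. The arm never went near them.

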